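Check the brake lever of a lab trolley

TASK

Check the lab trolley's brake: with the outside of the fingers press the red hand lever in from its outer side until it stops, let it spring all the way out, then press it in to its stop again and keep it there, so that I can measure the gap left to the push bar (the program finishes while holding it in). Press firmly without forcing it, do not pinch the lever, keep off the push bar and the shelf, and leave the things on its shelf where they stand.

Things in the scene. Friction and masses are not known exactly. Their poses are not given: they have to be found in the camera images.
- trolley: Steel lab trolley, braked, immovable. Origin on the push bar's axis, mid-length, 170 mm over the bench top; x level from the bar over the shelf, y along the bar to the left, z up. Bar 27 mm thick, 35 mm rubber grips 90 to 220 mm either side of its middle; at y = +-265 mm it bends forward and down to posts at x = 130 mm. Top shelf 120 mm below the bar's axis, x = 115 to 715 mm, 12 mm rim.
- brake_mount: Black lever clamp on the push bar (30 mm long, 39 mm thick), axes like the trolley's, origin on the bar's axis. The lever's upright pivot is at x = 32 mm, y = 0 here, and the blade runs from it to +y; the tip is at about x = 80, y = 148 mm when out and x = 37, y = 156 mm when in at the stop.
- lever_face: Outer half of the red blade, moves with the lever. Origin: the place to press, on the outer face, half-way up, 98 mm from the pivot. x points out of the face (away from the bar), y along the blade to its tip, z up. Blade 15 mm high, 10 mm thick, bowed outwards, pressable from y = -50 to 60 mm. Push in -x. Free from above: nothing within 40 mm of the face at blade height.
- lever_back: Inner half of the same blade, on the bar's side; same origin and axes as the outer half. It must not be touched (no pinching).
- brake_lever (a joint): Lever angle in rad: 0 out (its spring returns it there), 0.28 at its stop, growing as it is pressed to the bar. At the press point the travel is about 27 mm; the push grows evenly from 3 to 9 N, then the stop is firm. There the blade is still about 20 mm short of the grip (12 mm at the tip).
- spool_mid (a point): Centre of a loose blue wire spool wound with copper-coloured wire, 68 mm across and 60 mm high, on the top shelf: leave alone.
- drum_mid (a point): Centre of a loose steel ring, 64 mm across and 45 mm high, on the top shelf: leave alone.
- bottle_mid (a point): Centre of a loose amber bottle, 48 mm across and 110 mm high, on the top shelf: leave alone.
- spanner_mid (a point): Middle of a loose flat spanner, 150 mm long, on the top shelf: leave alone.

How it is judged:
By the outcome, as a careful person would: the job done as asked, in the order asked, and still so for the second after the job is handed in, while the arm keeps its last pose, push and grip.
It also fails if it takes over 45 s, if anything falls off the work surface, if the arm or the gripper's body presses on something with over 40 N, if the wrist force passes 120 N, or if a joint passes its speed limit or range.

ROBOT

A 6-joint arm with a two-finger parallel gripper is mounted at the origin on the work surface. World frame = base frame: x ahead of the robot, y to its left, z up, the work surface at z = 0. Lengths are in m, angles in rad, forces in N, time in s.
With the tool pointing down it reaches from about 0.35 to 0.975 m from the base axis. Payload 4.9 kg.
Tool frame: the origin (TCP) lies on the centre line of the jaws, within the pads' length; the fingertips stand 14 mm ahead of it and the grasp point (between the pads) lies 5 mm behind it; x points along the fingers, z is the direction in which the jaws open and shut, and the axes are right-handed (so a half turn about x gives the same grasp; the last joint's range is limited). The gripper opens to 85 mm and grips with 20 to 120 N. Pads are 22 mm wide; open, the fingers measure 114 mm over their backs; the gripper's body (76 mm by 85 mm) begins 54 mm behind the grasp point. The pads swing forward as they close: fully open they stand 13 mm farther back than shut.
Start: joints at [1.104, 0.053, 1.613, -0, 1.476, -0.119], TCP at [0.213, 0.588, 0.245] pointing down, gripper open.
Joint ranges: [-3.01, 3.01], [-1.01, 2.22], [0.06, 2.58], [-1.02, 4.17], [0.09, 2.62], [-3.14, 3.14]. Speed limits (rad/s): [2.57, 2.57, 3.14, 3.14, 3.14, 3.14].

INTERFACE

Orientations are given as a rotation vector (axis times angle).
In Python, from station import ctrl gives the robot as it stands.
- The arm moves only by the tool move_arm, never from a script. Its argument "increments" is a list that holds one entry, the list of rows, each a list of 4 numbers: the shift along the tool's x, y, z in units of 25 cm (1.0 is 25 cm), then the turn about the tool's x in units of 90 degrees (1.0 is 90 degrees). A call has 1 to 20 rows; each row shifts and turns the commanded pose from where the row before left it, along the tool's axes as they then stand; what a row does not reach is not made up. A row lasts 1/12 s, in which the tool goes at most 41.7 mm and 7.16 degrees, less where a joint would pass 70% of its speed; a pose out of reach is approached as far as the arm can. A call with a number of a shift or a turn outside -1 to 1 is refused whole. A call with a gripper value outside its range is refused whole. "gripper" is the closure, from 0 (fully open) to 1 (shut), set as the call begins (left out, the last holds). The fingers move at their own pace and stop on an object; "squeeze" is the grip in N (left out, the last holds). Time passes only in rows, so rows that do not move let the fingers close. It gives the time, the measured TCP pose, the force and the opening at its end, in the units of the state.
- ctrl.get_obs(): the state, without advancing time (a new reading comes with each control period).
- ctrl.get_image(name): name is "scene" or "top" or "wrist"; returns a dict with "pixels" (384x512x3 uint8, red, green, blue), "depth" (384x512 float32, m along the optical axis (not along the pixel's ray), 0 where there is no reading), "K" (3x3 intrinsics, pixels), "extrinsics" (4x4, takes a point from camera to world coordinates); the wrist camera has in their place "tool_from_camera" (4x4, takes a point from camera to tool coordinates, whose origin is the TCP and whose axes are the tool frame's). Camera axes: x right, y up, looking along -z (the intrinsics and any distortion apply to the point x, -y, -z); pixel columns grow to the right and rows downward; lengths in m; the calibration is good to about 2 mm. The wrist camera is an equidistant fisheye: a pixel r from the principal point sees the ray r / f radians off the axis. A picture is of the moment at which its call begins: read the wrist's pose just before it.
- ctrl.finish_job(): hands the job in, once; it reports no verdict.
Trained networks look in the newest picture that a camera, given by its name, has taken for a name from the list of things; names that differ only in an ending like _2 or _b are one class to them, and where a whole thing is asked for, a point or a joint stands for the part that bears it (a point fixed in the world has none). Each returns a list of dicts, best first, with "score" (0 to 1); they miss things now and then, are a little off and sometimes report something else, mostly with a low value. They report only what shows in the picture. A call takes as long as a camera call.
- ctrl.trace(camera, target): "region" (384x512 bool, what is visible of it) and "pixel" ([row, column] in pixels, amid what is visible of it).
The state is a dict: "t": time; "q": joint angles; "dq": joint speeds; "effort": joint torques, N m; "tool_pos": TCP position; "tool_rot": TCP orientation; "contact_force": force on the tool from outside, world axes, zero at the start; "wrist_torque": the same for the moment, N m; "opening": finger opening in m.
Only numpy, scipy, OpenCV 4.12 (cv2) and the standard library are available. Lean on these libraries where they do the work, as an engineer would, in place of code of your own. Each camera call takes 0.05 s, during which the arm holds its last target. There are 200 camera calls.

## Working session

There is one attempt and no reset: what is moved stays moved. The work goes in short steps, Python scripts to look and compute and a tool call to move; the robot and the scene stay as the last step left them, time stands still between calls to the robot, and variables do not carry over. Pictures are saved under pics/ and viewed, about 8 in all and at most 12, crops included, and the job is handed in when it is done.

Besides the shell and the picture viewer there is one more tool, called after "Emit:" as name(argument=value, ...), one argument or row to a line, values as JSON. move_arm: Moves the arm, as the interface text tells. Shifts and turns lie within -1 to 1; 1 stands for 25 cm of shift or 90 degrees of turn. Its arguments: {"type":"object","properties":{"increments":{"type":"array","items":{"type":"array","items":{"type":"array","items":{"type":"number","minimum":-1,"maximum":1}}}},"gripper":{"type":"number"},"squeeze":{"type":"number"}},"required":["increments"]}

```bash
mkdir -p pics; cat > h.py <<'E'
import numpy as np, cv2
from station import ctrl
from scipy.spatial.transform import Rotation as R
def img(n):
    d=ctrl.get_image(n); return d
def pts(d):
    z=d["depth"].astype(float); K=d["K"]; v,u=np.mgrid[:384,:512]
    p=np.stack([(u-K[0,2])/K[0,0]*z,-(v-K[1,2])/K[1,1]*z,-z],-1)
    E=d["extrinsics"]; return p@E[:3,:3].T+E[:3,3]
E
python3 - <<'E'
from h import *
o=ctrl.get_obs(); print({k:np.round(v,3).tolist() for k,v in o.items()})
ims=[]
for n in("scene","top"):
    d=img(n); P=pts(d); np.savez(f"{n}.npz",P=P,px=d["pixels"],z=d["depth"]); cv2.imwrite(f"pics/{n}.png",d["pixels"][...,::-1])
    print(n,np.round(d["extrinsics"],3).tolist(),np.round(d["K"],1).tolist())
    for t in("lever_face","lever_back","brake_mount","trolley","spool_mid","drum_mid","bottle_mid","spanner_mid"):
        for r in ctrl.trace(n,t)[:2]:
            m=r["region"]&(d["depth"]>0)
            if m.sum(): print(t,round(r["score"],2),r["pixel"],m.sum(),np.round(np.median(P[m],0),3),np.round(np.percentile(P[m],2,axis=0),3),np.round(np.percentile(P[m],98,axis=0),3))
E
cd pics; python3 -c "
import cv2,numpy as np
cv2.imwrite('a.png',cv2.resize(np.vstack([cv2.imread('scene.png'),cv2.imread('top.png')]),(400,600)))"
```

```text
{'t': 0.0, 'q': [1.104, 0.053, 1.614, -0.0, 1.476, -0.119], 'dq': [-0.0, -0.001, -0.001, 0.0, -0.002, 0.001], 'effort': [-0.002, -39.367, -37.017, -0.0, 0.007, -0.0], 'tool_pos': [0.213, 0.587, 0.244], 'tool_rot': [-0.95, 1.356, 0.949], 'contact_force': [0.487, 0.743, 0.849], 'wrist_torque': [-0.017, -0.031, 0.017], 'opening': 0.086}
scene [[0.799, -0.51, 0.32, 0.84], [0.602, 0.684, -0.412, -0.342], [-0.009, 0.521, 0.853, 0.785], [0.0, 0.0, 0.0, 1.0]] [[362.3, 0.0, 250.3], [0.0, 362.3, 190.9], [0.0, 0.0, 1.0]]
lever_face 0.85 [121.3, 249.6] 349 [0.501 0.094 0.175] [0.462 0.039 0.165] [0.53  0.169 0.18 ]
brake_mount 0.75 [127.7, 216.3] 1132 [0.451 0.048 0.176] [-0.134 -0.034 -0.752] [0.527 0.906 0.191]
trolley 0.89 [276.0, 324.9] 64918 [ 0.816 -0.051  0.052] [ 0.404 -0.263 -0.425] [1.121 0.251 0.184]
spool_mid 0.67 [157.8, 336.5] 929 [0.691 0.179 0.11 ] [0.657 0.159 0.052] [0.719 0.222 0.113]
drum_mid 0.8 [176.2, 290.6] 740 [0.631 0.078 0.092] [0.602 0.054 0.053] [0.66  0.113 0.098]
bottle_mid 0.65 [210.5, 266.3] 706 [ 0.648 -0.044  0.121] [ 0.604 -0.058  0.051] [ 0.665 -0.015  0.162]
[... 470 characters left out ...]
.165 0.191]
trolley 0.86 [121.4, 267.9] 48474 [ 0.778 -0.041  0.051] [ 0.396 -0.302 -0.429] [1.088 0.268 0.185]
spool_mid 0.88 [154.7, 174.6] 741 [0.683 0.186 0.109] [0.656 0.158 0.053] [0.717 0.219 0.114]
spool_mid 0.48 [121.9, 267.6] 47872 [ 0.78  -0.042  0.051] [ 0.397 -0.3   -0.427] [1.087 0.268 0.185]
drum_mid 0.7 [220.9, 195.3] 13 [0.504 0.118 0.176] [0.5   0.112 0.172] [0.506 0.124 0.178]
drum_mid 0.62 [166.9, 216.7] 468 [0.625 0.084 0.094] [0.597 0.054 0.051] [0.656 0.112 0.099]
bottle_mid 0.92 [171.1, 268.0] 320 [ 0.633 -0.034  0.129] [ 0.617 -0.054  0.08 ] [ 0.655 -0.014  0.163]
spanner_mid 0.57 [194.8, 298.2] 439 [ 0.584 -0.114  0.057] [ 0.569 -0.183  0.051] [ 0.603 -0.055  0.062]
```

View pics/scene.png

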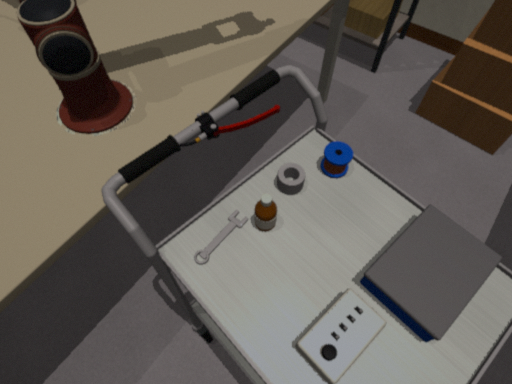

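View pics/top.png

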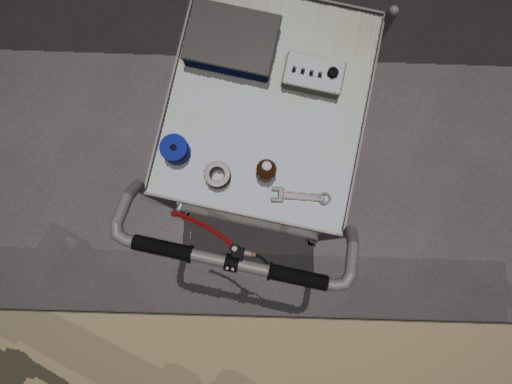

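The scene view shows the red lever running from its clamp (205,125) to its tip at (278,108). In the top view it runs from (235,245) to (175,213), with the spool at (174,150) and the drum at (217,175) well away. Next I fit the bar axis and the blade.

```bash
python3 - <<'E'
from h import *
o=ctrl.get_obs(); Rt=R.from_rotvec(o["tool_rot"]).as_matrix(); print("toolR",np.round(Rt,3).tolist())
for n in("scene","top"):
    D=np.load(n+".npz"); P=D["P"]; c=D["px"].astype(int); r,g,b=c[...,0],c[...,1],c[...,2]
    box=(P[...,0]>.36)&(P[...,0]<.56)&(P[...,1]>-.25)&(P[...,1]<.27)
    red=box&(r>90)&(g<60)&(b<60)&(P[...,2]>.15)&(P[...,2]<.19)
    bar=box&~((r>1.6*g))&(P[...,2]>.178)&(P[...,2]<.19)
    q=P[bar]; vx,vy,x0,y0=cv2.fitLine(q[:,:2].astype(np.float32),cv2.DIST_HUBER,0,.01,.01).ravel()
    if vy<0: vx,vy=-vx,-vy
    Y=np.array([vx,vy]); X=np.array([vy,-vx]); print(n,"bar n",bar.sum(),"Y",Y,"pt",x0,y0,"yaw deg",np.degrees(np.arctan2(-vx,vy)))
    s=(q[:,:2]-[x0,y0])@Y; print(" s range",np.percentile(s,[1,99]),"zmax",np.percentile(q[:,2],[50,98]))
    p=P[red]; a=(p[:,:2]-[x0,y0])@Y; t=(p[:,:2]-[x0,y0])@X
    for k in np.arange(a.min(),a.max(),.012):
        m=(a>=k)&(a<k+.012)
        if m.sum(): print("  y%.3f n%d x %s z %s"%(k+.006,m.sum(),np.round(np.percentile(t[m],[5,50,95]),3),np.round(np.percentile(p[m,2],[5,50,95]),3)))
    # mount: trace region near the bar
    d=c; dark=box&(c.max(-1)<60)&(P[...,2]>.186); 
    m=P[dark]; am=(m[:,:2]-[x0,y0])@Y; print(" dark high s",np.round(np.percentile(am,[2,25,50,75,98]),3),dark.sum())
    print(" tip a",a.max())
E
```

```text
toolR [[0.0, -0.94, 0.341], [0.0, 0.341, 0.94], [-1.0, 0.0, 0.0]]
scene bar n 2476 Y [0.16614257 0.98610175] pt 0.41778263 -0.011806772 yaw deg -9.563615
 s range [-0.21823067  0.27634096] zmax [0.18417253 0.18935007]
  y0.064 n17 x [0.033 0.036 0.041] z [0.177 0.178 0.18 ]
  y0.076 n17 x [0.038 0.043 0.049] z [0.175 0.178 0.18 ]
  y0.088 n14 x [0.043 0.05  0.053] z [0.176 0.178 0.18 ]
  y0.100 n15 x [0.048 0.054 0.059] z [0.176 0.179 0.179]
  y0.112 n16 x [0.055 0.06  0.063] z [0.176 0.178 0.18 ]
  y0.124 n13 x [0.059 0.063 0.067] z [0.177 0.179 0.18 ]
  y0.136 n15 x [0.062 0.066 0.069] z [0.176 0.178 0.18 ]
  y0.148 n12 x [0.063 0.068 0.071] z [0.176 0.177 0.179]
  y0.160 n12 x [0.07  0.072 0.075] z [0.178 0.179 0.18 ]
  y0.172 n11 x [0.071 0.074 0.077] z [0.177 0.178 0.179]
  y0.184 n16 x [0.07  0.075 0.079] z [0.176 0.178 0.18 ]
  y0.196 n16 x [0.071 0.077 0.081] z [0.177 0.179 0.18 ]
 dark high s [-0.161 -0.101  0.034  0.178  0.262] 777
 tip a 0.20040714115411265
top bar n 3000 Y [0.16688333 0.98597664] pt 0.41809183 0.015013596 yaw deg -9.606659
 s range [-0.24335538  0.2516022
[... 152 characters left out ...]
60 n28 x [0.046 0.051 0.057] z [0.172 0.176 0.178]
  y0.072 n27 x [0.051 0.056 0.062] z [0.173 0.176 0.179]
  y0.084 n27 x [0.057 0.062 0.067] z [0.173 0.176 0.179]
  y0.096 n26 x [0.061 0.066 0.07 ] z [0.172 0.176 0.179]
  y0.108 n24 x [0.063 0.068 0.073] z [0.173 0.177 0.179]
  y0.120 n26 x [0.067 0.072 0.076] z [0.174 0.177 0.179]
  y0.132 n26 x [0.07  0.074 0.079] z [0.173 0.177 0.179]
  y0.144 n24 x [0.072 0.076 0.081] z [0.174 0.177 0.18 ]
  y0.156 n19 x [0.075 0.078 0.082] z [0.175 0.176 0.179]
  y0.168 n26 x [0.075 0.08  0.084] z [0.174 0.177 0.179]
  y0.180 n2 x [0.077 0.077 0.078] z [0.172 0.173 0.175]
 dark high s [-0.185 -0.109  0.017  0.158  0.236] 710
 tip a 0.17509156119054436
```

The two cameras agree on the blade centre at the press point to within 1 mm: (0.507, 0.117), top at z≈0.178. The trolley is yawed −9.6°. I'll shut the gripper and turn the tool so its z axis lies along the face normal.

Emit:
move_arm(
  increments=[
    [[0,0,0,0.07],[0,0,0,0.07],[0,0,0,0.07],[0,0,0,0.07],[0,0,0,0.07],[0,0,0,0.07],[0,0,0,0.07],[0,0,0,0.07],[0,0,0,0.07],[0,0,0,0.07],[0,0,0,0.07],[0,0,0,0.07],[0,0,0,0.07],[0,0,0,0.019],[0,0,0,0]],
  ],
  gripper=1,
  squeeze=20,
)

```text
t: 2.15
tool_pos: [0.213, 0.5876, 0.2453]
tool_rot: [0.186, 1.563, -0.186]
contact_force: [-0.6, -0.6, 0.4]
opening: -0.0001
```

Emit:
move_arm(
  increments=[
    [[0,-0.078,0.085,0],[0,-0.078,0.085,0],[0,-0.078,0.085,0],[0,-0.078,0.085,0],[0,-0.078,0.085,0],[0,-0.078,0.085,0],[0,-0.078,0.085,0],[0,-0.078,0.085,0],[0,-0.078,0.085,0],[0,-0.078,0.085,0],[0,-0.078,0.085,0],[0,-0.078,0.085,0],[0,-0.078,0.085,0],[0,-0.078,0.085,0],[0,-0.078,0.085,0],[0,-0.078,0.085,0],[0,-0.078,0.085,0],[0,-0.078,0.085,0],[0,-0.078,0.085,0],[0,-0.078,0.085,0]],
  ],
)

```text
t: 3.82
tool_pos: [0.5356, 0.1076, 0.2455]
tool_rot: [0.185, 1.562, -0.185]
contact_force: [0.7, 0.7, -0.1]
opening: 0.0001
```

Emit:
move_arm(
  increments=[
    [[0,0,0,0],[0,0,0,0]],
  ],
)

```text
t: 3.98
tool_pos: [0.5353, 0.108, 0.2452]
tool_rot: [0.187, 1.563, -0.187]
contact_force: [-0.2, 0.0, -0.1]
opening: -0.0001
```

```bash
cat > chk.py <<'E'
from h import *
import sys
def chk(name):
    o=ctrl.get_obs(); p=o["tool_pos"]; Rt=R.from_rotvec(o["tool_rot"]).as_matrix()
    print("t",o["t"],"pos",np.round(p,4),"z",np.round(Rt[:,2],3),"x",np.round(Rt[:,0],3),"F",np.round(o["contact_force"],2),"Ft",np.round(Rt.T@o["contact_force"],2),"open",o["opening"])
    a=np.array([.4181,.0150]);Y=np.array([.1665,.986]);X=np.array([.986,-.1665])
    print("TCP in bar frame X,s",(p[:2]-a)@X,(p[:2]-a)@Y)
    ims=[]
    for n in("top","scene"):
        d=img(n);P=pts(d);c=d["pixels"].astype(int)
        red=(c[...,0]>90)&(c[...,1]<60)&(c[...,2]<60)&(P[...,2]>.15)&(P[...,2]<.19)&(P[...,0]>.4)&(P[...,0]<.56)&(abs(P[...,1]-.1)<.1)
        q=P[red][:,:2]-a; s=q@Y;x=q@X
        for k in(.06,.08,.1,.12,.14,.16,.17):
            m=abs(s-k)<.007
            if m.sum()>4: print(n,k,m.sum(),"x",np.round(np.median(x[m]),4),end="; ")
        print()
        r0,c0=(150,130) if n=="top" else (60,160)
        ims.append(cv2.resize(d["pixels"][r0:r0+120,c0:c0+160,::-1],None,fx=2.5,fy=2.5*1,interpolation=cv2.INTER_CUBIC))
    cv2.imwrite(f"pics/{name}.png",np.hstack(ims))
chk(sys.argv[1])
E
python3 chk.py c1
```

```text
t 3.9833 pos [0.5353 0.108  0.2452] z [ 0.972 -0.236 -0.001] x [-0.  0. -1.] F [-0.2   0.02 -0.1 ] Ft [ 0.1  -0.03 -0.2 ] open -5.458708373737692e-05
TCP in bar frame X,s 0.10009154224630325 0.1111765606845148
top 0.06 17 x 0.0529; 
scene 0.16 20 x 0.0789; scene 0.17 19 x 0.0804;
```

View pics/c1.png

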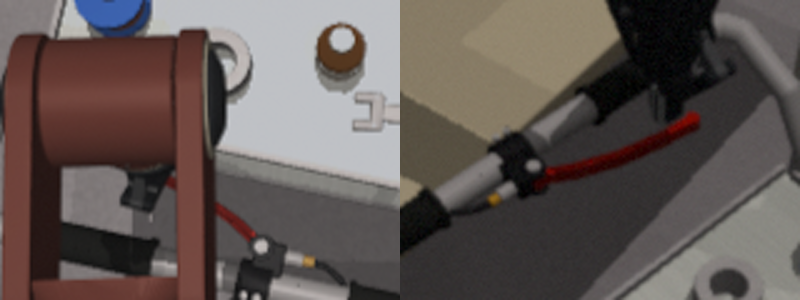

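The left crop shows the gripper over the lever at about (145,185). The right crop shows the shut fingers hanging near the outer part of the blade at (665,105). I'll move 4 mm further out, descend to just above the blade and look again.

Emit:
move_arm(
  increments=[
    [[0,0,0.016,0],[0.03,0,0,0],[0.03,0,0,0],[0.03,0,0,0],[0.03,0,0,0],[0.02,0,0,0],[0,0,0,0],[0,0,0,0]],
  ],
)

```text
t: 4.75
tool_pos: [0.5385, 0.108, 0.2096]
tool_rot: [0.185, 1.564, -0.186]
contact_force: [-0.3, -0.3, 0.3]
opening: -0.0002
```

```bash
python3 - <<'E'
from h import *
o=ctrl.get_obs(); p=o["tool_pos"]; Rt=R.from_rotvec(o["tool_rot"]).as_matrix(); print(np.round(p,4),np.round(o["contact_force"],2))
d=img("scene"); P=pts(d); Q=(P-p)@Rt   # tool coords
m=(abs(Q[...,1])<.02)&(abs(Q[...,2])<.05)&(Q[...,0]>-.03)&(Q[...,0]<.03)
for k in(-.025,-.015,-.005,.005,.012):
    s=m&(abs(Q[...,0]-k)<.005)
    if s.sum()>3: print("finger x",k,s.sum(),"z",np.round(np.percentile(Q[s][:,2],[2,50,98]),4),"y",np.round(np.percentile(Q[s][:,1],[2,98]),4))
w=img("wrist"); cv2.imwrite("pics/w1.png",w["pixels"][...,::-1]); 
T=w["tool_from_camera"]; print(np.round(T,3).tolist(),w["K"].tolist())
cv2.imwrite("pics/c2.png",np.hstack([cv2.resize(d["pixels"][60:180,170:330,::-1],None,fx=2.5,fy=2.5,interpolation=cv2.INTER_CUBIC),cv2.resize(w["pixels"][...,::-1],(400,300))]))
E
```

```text
[0.5385 0.108  0.2096] [-0.34 -0.32  0.29]
finger x -0.025 25 z [-0.0106  0.0036  0.0141] y [-0.0123 -0.0053]
finger x -0.015 35 z [-0.0087  0.0063  0.0139] y [-0.011  -0.0016]
finger x -0.005 44 z [-0.0067  0.0072  0.0144] y [-0.0108  0.0063]
finger x 0.005 27 z [-0.0065  0.0061  0.0129] y [-0.0114  0.0025]
finger x 0.012 7 z [-0.0059  0.0061  0.0068] y [-0.0102 -0.0043]
[[0.0, 0.296, -0.955, -0.129], [0.001, 0.955, 0.296, 0.077], [1.0, -0.001, 0.0, 0.001], [0.0, 0.0, 0.0, 1.0]] [[297.3186396354542, 0.0, 254.05888743208834], [0.0, 297.3186396354542, 192.67196703889877], [0.0, 0.0, 1.0]]
```

View pics/c2.png

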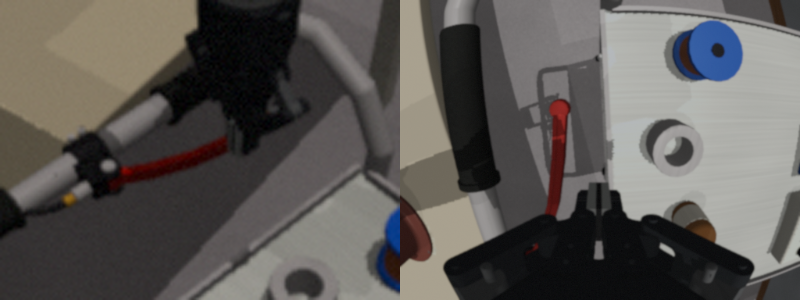

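The scene crop shows the fingertip at (235,145), next to the blade on its outer side. The wrist view shows the fingers (600,200) to the right of the blade, with wide knuckles on either side. Before descending I'll check how low the knuckles hang compared with the bar.

```bash
python3 - <<'E'
from h import *
o=ctrl.get_obs(); p=o["tool_pos"]; Rt=R.from_rotvec(o["tool_rot"]).as_matrix()
for n in("scene","top"):
    d=img(n); P=pts(d); c=d["pixels"].astype(int); Q=(P-p)@Rt
    m=(abs(Q[...,1])<.06)&(Q[...,0]<.016)&(Q[...,0]>-.2)&(d["depth"]>0)
    for k in np.arange(-.1,.101,.01):
        s=m&(abs(Q[...,2]-k)<.005)
        if s.sum()>3: print(n,"z%.2f"%k,s.sum(),"lowest x_t",np.round(np.sort(Q[s][:,0])[-4:],3),"y",np.round(np.percentile(Q[s][:,1],[2,98]),3))
# wrist: red blade pixel rays intersected with blade top plane z=.178
w=img("wrist");c=w["pixels"].astype(int);T=w["tool_from_camera"];K=w["K"]
red=(c[...,0]>90)&(c[...,1]<60)&(c[...,2]<60)
v,u=np.nonzero(red);dx=u-K[0,2];dy=v-K[1,2];r=np.hypot(dx,dy);th=r/K[0,0]
ray=np.stack([np.sin(th)*dx/r,-np.sin(th)*dy/r,-np.cos(th)],-1)@T[:3,:3].T@Rt.T
org=p+Rt@T[:3,3]; L=(.177-org[2])/ray[:,2]; W=org+ray*L[:,None]
Q=(W-p)@Rt; ok=(abs(Q[:,1])<.1)&(abs(Q[:,2])<.08)
for k in np.arange(-.06,.09,.01):
    s=ok&(abs(Q[:,1]-k)<.005)
    if s.sum()>5: print("wrist y_t %.2f"%k,s.sum(),"blade z_t",np.round(np.percentile(Q[s][:,2],[3,50,97]),4))
E
```

```text
scene z-0.06 12 lowest x_t [-0.076 -0.075 -0.073 -0.071] y [-0.013 -0.003]
scene z-0.05 44 lowest x_t [-0.06  -0.06  -0.06  -0.057] y [-0.012 -0.003]
scene z-0.04 63 lowest x_t [-0.047 -0.046 -0.042 -0.039] y [-0.013 -0.004]
scene z-0.03 36 lowest x_t [-0.04  -0.037 -0.036 -0.031] y [-0.024 -0.004]
scene z-0.02 68 lowest x_t [-0.038 -0.037 -0.035 -0.032] y [-0.034 -0.008]
scene z-0.01 206 lowest x_t [-0.003 -0.002  0.002  0.004] y [-0.037 -0.007]
scene z-0.00 247 lowest x_t [0.007 0.008 0.009 0.009] y [-0.038 -0.009]
scene z0.01 398 lowest x_t [0.006 0.007 0.01  0.012] y [-0.037  0.007]
scene z0.02 453 lowest x_t [-0.037 -0.036 -0.034 -0.032] y [-0.033  0.013]
scene z0.03 695 lowest x_t [-0.036 -0.036 -0.035 -0.033] y [-0.027  0.022]
scene z0.04 457 lowest x_t [-0.05  -0.047 -0.045 -0.042] y [-0.013  0.012]
scene z0.05 80 lowest x_t [-0.059 -0.059 -0.059 -0.057] y [-0.013  0.009]
scene z0.06 69 lowest x_t [-0.072 -0.072 -0.072 -0.07 ] y [-0.013  0.013]
top z-0.06 44 lowest x_t [-0.074 -0.073 -0.073 -0.07 ] y [-0.012  0.011]
top z-0.05 71 lowest x_t [-0.067 -0.065 -0.057 -0.053] y [-0.013  0.011]
top z-0.04 86 lowest x_t [-0.057 -0.056 -0.053 -0.052] y [-0.013  0.009]
top z-0.03 60 lowest x_t [-0.044 -0.043 -0.039 -0.038] y [-0.027 -0.009]
wrist y_t 0.03 19 blade z_t [-0.0271 -0.0262 -0.025 ]
wrist y_t 0.04 166 blade z_t [-0.0326 -0.0272 -0.0243]
wrist y_t 0.05 233 blade z_t [-0.0329 -0.0267 -0.0227]
wrist y_t 0.06 331 blade z_t [-0.0344 -0.0281 -0.022 ]
```

The knuckles clear everything. At TCP z = 0.165 they sit about 0.20–0.23 high, against a bar top of 0.189. The finger-to-face gap is about 8–10 mm. Now I descend.

Emit:
move_arm(
  increments=[
    [[0.03,0,0,0],[0.03,0,0,0],[0.03,0,0,0],[0.03,0,0,0],[0.03,0,0,0],[0.028,0,0,0],[0,0,0,0],[0,0,0,0]],
  ],
)

```text
t: 5.67
tool_pos: [0.5384, 0.108, 0.1649]
tool_rot: [0.185, 1.564, -0.186]
contact_force: [-0.8, 0.2, -0.3]
opening: 0.0003
```

```bash
python3 chk.py c3
```

```text
t 5.6667 pos [0.5384 0.108  0.1649] z [ 0.972 -0.234 -0.001] x [-0.001 -0.    -1.   ] F [-0.76  0.23 -0.33] Ft [ 0.33  0.05 -0.79] open 0.00027081009403939017
TCP in bar frame X,s 0.10314010815269549 0.11167900752967791
top 0.06 6 x 0.0523;
```

View pics/c3.png

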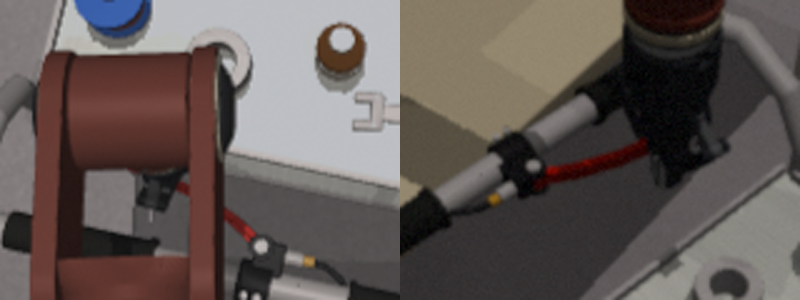

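Right crop: the fingers (670,165) stand in front of the blade's outer face, at blade height, with no contact force. I'll close in on the face.

Emit:
move_arm(
  increments=[
    [[0,0,-0.008,0],[0,0,-0.008,0],[0,0,-0.008,0],[0,0,-0.008,0],[0,0,0,0],[0,0,0,0]],
  ],
)

```text
t: 6.27
tool_pos: [0.5309, 0.1099, 0.1659]
tool_rot: [0.185, 1.563, -0.185]
contact_force: [-0.1, 0.0, 0.4]
opening: -0.0001
```

Emit:
move_arm(
  increments=[
    [[0,0,-0.008,0],[0,0,-0.008,0],[0,0,0,0],[0,0,0,0]],
  ],
)

```text
t: 6.6
tool_pos: [0.527, 0.1108, 0.1658]
tool_rot: [0.185, 1.563, -0.185]
contact_force: [0.3, 0.1, 0.4]
opening: -0.0
```

Emit:
move_arm(
  increments=[
    [[0,0,-0.008,0],[0,0,-0.008,0],[0,0,0,0],[0,0,0,0]],
  ],
)

```text
t: 6.93
tool_pos: [0.5238, 0.1118, 0.1661]
tool_rot: [0.186, 1.561, -0.185]
contact_force: [3.8, 0.4, -0.7]
opening: 0.0003
```

Contact at x≈0.525. Now I press along the lever's arc, watching the force.

Emit:
move_arm(
  increments=[
    [[0,0.002,-0.01,0],[0,0.002,-0.01,0],[0,0.002,-0.01,0],[0,0.002,-0.01,0],[0,0,0,0],[0,0,0,0]],
  ],
)

```text
t: 7.43
tool_pos: [0.515, 0.1164, 0.1664]
tool_rot: [0.186, 1.559, -0.184]
contact_force: [6.3, 1.5, -1.7]
opening: 0.0005
```

Emit:
move_arm(
  increments=[
    [[0,0.002,-0.01,0],[0,0.002,-0.01,0],[0,0.002,-0.01,0],[0,0.002,-0.01,0],[0,0,0,0],[0,0,0,0]],
  ],
)

```text
t: 7.93
tool_pos: [0.5064, 0.1207, 0.1665]
tool_rot: [0.187, 1.558, -0.184]
contact_force: [9.5, 2.3, -3.0]
opening: 0.0001
```

Emit:
move_arm(
  increments=[
    [[0,0.001,-0.008,0],[0,0,0,0],[0,0,0,0]],
  ],
)

```text
t: 8.18
tool_pos: [0.5047, 0.1215, 0.1665]
tool_rot: [0.187, 1.557, -0.184]
contact_force: [9.3, 2.8, -4.0]
opening: -0.0
```

Emit:
move_arm(
  increments=[
    [[0,0.001,-0.006,0],[0,0,0,0],[0,0,0,0]],
  ],
)

```text
t: 8.43
tool_pos: [0.5034, 0.1221, 0.1665]
tool_rot: [0.187, 1.557, -0.184]
contact_force: [9.0, 2.0, -2.5]
opening: 0.0001
```

Emit:
move_arm(
  increments=[
    [[0,0.001,-0.006,0],[0,0,0,0],[0,0,0,0]],
  ],
)

```text
t: 8.68
tool_pos: [0.5021, 0.1227, 0.1665]
tool_rot: [0.187, 1.557, -0.184]
contact_force: [9.8, 2.2, -3.7]
opening: 0.0001
```

Emit:
move_arm(
  increments=[
    [[0,0.001,-0.006,0],[0,0,0,0],[0,0,0,0]],
  ],
)

```text
t: 8.93
tool_pos: [0.5007, 0.1232, 0.1665]
tool_rot: [0.187, 1.557, -0.184]
contact_force: [9.8, 3.4, -2.8]
opening: -0.0006
```

Emit:
move_arm(
  increments=[
    [[0,0.001,-0.006,0],[0,0,0,0],[0,0,0,0]],
  ],
)

```text
t: 9.18
tool_pos: [0.4994, 0.1238, 0.1665]
tool_rot: [0.187, 1.557, -0.184]
contact_force: [10.3, 1.6, -4.3]
opening: 0.0001
```

Emit:
move_arm(
  increments=[
    [[0,0.001,-0.006,0],[0,0,0,0],[0,0,0,0]],
  ],
)

```text
t: 9.43
tool_pos: [0.4987, 0.124, 0.1666]
tool_rot: [0.187, 1.554, -0.184]
contact_force: [13.4, 2.0, -6.7]
opening: 0.0001
```

Emit:
move_arm(
  increments=[
    [[0,0.001,-0.006,0],[0,0,0,0],[0,0,0,0]],
  ],
)

```text
t: 9.68
tool_pos: [0.4986, 0.1241, 0.1667]
tool_rot: [0.186, 1.55, -0.185]
contact_force: [17.9, -1.1, -8.7]
opening: 0.0001
```

```bash
python3 chk.py c4
```

```text
t 9.6833 pos [0.4986 0.1241 0.1667] z [ 0.972 -0.234  0.012] x [ 0.012 -0.001 -1.   ] F [17.87 -1.07 -8.69] Ft [ 8.91  3.12 17.51] open 0.0001276550169694393
TCP in bar frame X,s 0.06116347312519774 0.12094261692571928
top 0.06 9 x 0.0418;
```

At the stop: the position plateaus at x=0.4986 while the force climbs from 10 to 18 N. I'll release fully and check that the lever comes back out.

Emit:
move_arm(
  increments=[
    [[0,-0.002,0.014,0],[0,-0.002,0.014,0],[0,-0.002,0.014,0],[0,-0.002,0.014,0],[0,-0.002,0.014,0],[0,-0.002,0.014,0],[0,-0.002,0.014,0],[0,-0.002,0.014,0],[0,-0.002,0.014,0],[0,-0.002,0.014,0],[0,-0.002,0.014,0],[0,-0.001,0.014,0],[0,0,0,0],[0,0,0,0],[0,0,0,0],[0,0,0,0],[0,0,0,0],[0,0,0,0]],
  ],
)

```text
t: 11.28
tool_pos: [0.5338, 0.1092, 0.1658]
tool_rot: [0.185, 1.563, -0.185]
contact_force: [-0.6, -0.4, 0.5]
opening: 0.0001
```

```bash
python3 chk.py c5; cd pics; python3 -c "
import cv2,numpy as np
cv2.imwrite('c45.png',np.vstack([cv2.imread('c4.png'),cv2.imread('c5.png')]))"
```

```text
t 11.2833 pos [0.5338 0.1092 0.1658] z [ 0.972 -0.234 -0.   ] x [-0.  0. -1.] F [-0.61 -0.43  0.47] Ft [-0.47 -0.56 -0.49] open 5.7399471083080406e-05
TCP in bar frame X,s 0.09840545847345558 0.11217105269666516
top 0.06 7 x 0.0525;
```

View pics/c45.png

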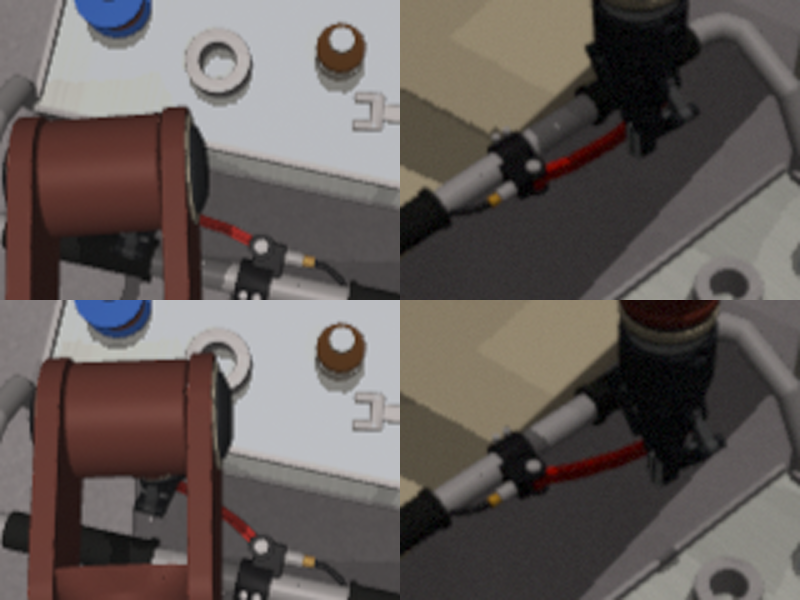

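The top crops (pressed) show the blade swung in, and the bottom ones show it out again. At s=0.06 its x is back to 0.0525, as before the press, with zero contact force. Shelf items haven't moved. Now the second press.

Emit:
move_arm(
  increments=[
    [[0,0,-0.011,0],[0,0,-0.011,0],[0,0,-0.011,0],[0,0,-0.011,0],[0,0.002,-0.01,0],[0,0.002,-0.01,0],[0,0.002,-0.01,0],[0,0.002,-0.01,0],[0,0.002,-0.01,0],[0,0.002,-0.01,0],[0,0.002,-0.01,0],[0,0.002,-0.01,0],[0,0.002,-0.01,0],[0,0.002,-0.01,0],[0,0.002,-0.008,0],[0,0.001,-0.006,0],[0,0,0,0],[0,0,0,0],[0,0,0,0]],
  ],
)

```text
t: 12.97
tool_pos: [0.4989, 0.124, 0.1665]
tool_rot: [0.186, 1.556, -0.185]
contact_force: [8.5, -0.4, -3.7]
opening: -0.0
```

Emit:
move_arm(
  increments=[
    [[0,0,-0.004,0],[0,0,0,0],[0,0,0,0],[0,0,0,0]],
  ],
)

```text
t: 13.3
tool_pos: [0.4987, 0.1241, 0.1666]
tool_rot: [0.186, 1.554, -0.185]
contact_force: [12.8, -0.3, -5.9]
opening: -0.0002
```

```bash
python3 chk.py c6
```

```text
t 13.3 pos [0.4987 0.1241 0.1666] z [ 0.972 -0.234  0.009] x [ 0.009  0.    -1.   ] F [12.79 -0.29 -5.91] Ft [ 6.02  2.7  12.46] open -0.0001663366867651853
TCP in bar frame X,s 0.06133556823243701 0.12096729381751581
top 0.06 7 x 0.0422;
```

View pics/c6.png

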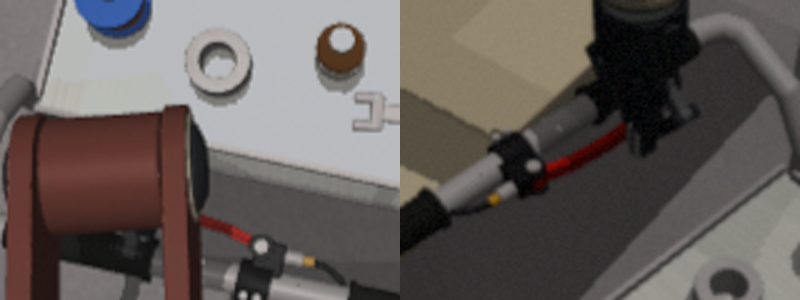

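The lever is back in (blade at (600,145) in the right crop, same as the first press), and the force is 12.8 N. I'll add about 1.5 mm of command to bring the hold up to about 18 N, as before.

Emit:
move_arm(
  increments=[
    [[0,0,-0.006,0],[0,0,0,0],[0,0,0,0],[0,0,0,0],[0,0,0,0],[0,0,0,0]],
  ],
)

```text
t: 13.9
tool_pos: [0.4986, 0.1241, 0.1667]
tool_rot: [0.186, 1.55, -0.185]
contact_force: [17.9, -0.7, -8.3]
opening: 0.0003
```

Emit:
move_arm(
  increments=[
    [[0,0,0,0],[0,0,0,0],[0,0,0,0],[0,0,0,0]],
  ],
)

```text
t: 14.23
tool_pos: [0.4986, 0.1241, 0.1667]
tool_rot: [0.186, 1.55, -0.185]
contact_force: [18.0, -1.2, -8.8]
opening: 0.0001
```

```bash
python3 -c "
from station import ctrl
print(ctrl.finish_job())"
```

```text
the job is handed in; nothing more can be done
None
```

I pressed the brake lever in to its stop, let it spring fully out, then pressed it in again. I handed the job in at about 14 s with the lever still held in. The gripper was shut and pressed with the outside of a finger, so nothing was pinched.

| Check | First press | Released | Second press (held) |
|---|---|---|---|
| Finger position (world x) | 0.4986 m, no longer moving as force rose | backed off clear of the lever | 0.4986 m, same place |
| Force against the lever | 18 N | about 0 N | 18 N, steady |
| Blade offset from the bar near its root, top camera | 41.8 mm | 52.5 mm (before pressing: 52.3–52.9 mm) | 42.2 mm |

- **Shelf and push bar:** in the camera crops the spool, ring, bottle and visible end of the spanner had not moved. I saw no sign of contact with the push bar or shelf.
- **Downward drag:** at the stop the lever also drags on the finger with about 8–9 N downward, likely friction as the arm gives slightly. It was the same on both presses.
- **What the cameras could not see:** the arm hid the middle of the blade, so I judged the lever's position from its root, the force and the finger position. I did not measure the gap to the bar itself.

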